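Zero the wheel balancer

TASK

Zero the wheel balancer on its bare cone: stand the loose steel centring cone, narrow end down, upright and fully home in the balancer's taper cup and let go of it. Then, on the key console, press each of these keys fully down and let it come up again, one at a time and in this order: the square key, the round key, the long bar key. Do not press any key before the cone is home, never press the plus-shaped key, and leave the other things on the table where they are.

Things in the scene. Friction and masses are not known exactly. Their poses are not given: they have to be found in the camera images.
- square_top (a point): Middle of the top face of the key with the square cap 42 x 42 mm, white plastic, in a black 68 mm square module on the key console; the top stands about 57 mm above the table when up and 11 mm above its module. z is up.
- key_square (a joint): Key with the square cap 42 x 42 mm: its value 0 is up, 0.006 m is fully down; it springs back when let go. Spring force about 1.5 N at the start of the stroke and 5 N at the bottom.
- round_top (a point): Middle of the top face of the key with the round cap 46 mm across, white plastic, in a black 68 mm square module on the key console; the top stands about 57 mm above the table when up and 11 mm above its module. z is up.
- key_round (a joint): Key with the round cap 46 mm across: its value 0 is up, 0.006 m is fully down; it springs back when let go. Spring force about 1.5 N at the start of the stroke and 5 N at the bottom.
- bar_top (a point): Middle of the top face of the key with the plain long bar cap 56 x 22 mm, white plastic, in a black 68 mm square module on the key console; the top stands about 57 mm above the table when up and 11 mm above its module; the bar's long side is along this point's y. z is up.
- key_bar (a joint): Key with the plain long bar cap 56 x 22 mm: its value 0 is up, 0.006 m is fully down; it springs back when let go. Spring force about 1.5 N at the start of the stroke and 5 N at the bottom.
- plus_top (a point): Middle of the top face of the key with the plus-shaped cap 54 mm across, arms 17 mm wide, white plastic, in a black 68 mm square module on the key console; the top stands about 57 mm above the table when up and 11 mm above its module. z is up.
- key_plus (a joint): Key with the plus-shaped cap 54 mm across, arms 17 mm wide: its value 0 is up, 0.006 m is fully down; it springs back when let go. Spring force about 1.5 N at the start of the stroke and 5 N at the bottom.
- console: Key console: flat aluminium box 170 x 170 x 35 mm, fixed to the table; origin at the centre of its underside. The four key modules sit on it in a 2 x 2 square, centres 75 mm apart; which key is in which place differs from time to time.
- balancer: Wheel balancer: grey painted box 170 x 170 mm, top at 60 mm, fixed to the table, with a steel taper cup standing in the middle of its top; origin at the centre of its underside. Balancer and console may be on either side.
- cup_mouth (a point): Centre of the mouth of the balancer's upright taper cup, level with its rim, 113 mm above the table. Cup 45 mm tall, mouth 64 mm across inside (72 mm outside), narrowing downward to about 34 mm at its floor, matching the cone. z is up.
- cone_stem (a point): Loose steel centring cone, about 0.25 to 0.5 kg, 97 mm tall, standing on its narrow end on the table between balancer and console: taper from 36 mm diameter at the foot to 72 mm at 50 mm up, flange 80 mm across from 50 to 57 mm up, then an upright grip stem 28 mm in diameter from 57 to 97 mm up. This point is on the axis in the stem, 77 mm above the foot; z is the cone's axis, up out of the stem.
- cone_foot (a point): Centre of the cone's narrow underside, 77 mm below the stem point. When the cone is fully home its foot is about 37.5 mm below the cup's mouth (stem point about 39.5 mm above the mouth, underside of the flange 12.5 mm above the rim).
- tyre_low: Lower of two stacked rubber-tyred wheels, 150 mm across, 45 mm thick each; origin at the centre of its underside. Leave alone.
- tyre_top: Upper of the two stacked wheels, same size; origin at the centre of its underside. Leave alone.
- pulley: Steel belt pulley lying flat, 86 mm across, 32 mm tall, between robot and cone; origin at its underside. Leave alone.
- can: Drink can 66 mm across, 120 mm tall, beyond the cone; origin at its underside. Leave alone.
- hub: Red wheel hub lying flat, 90 mm across, 32 mm tall; origin at its underside. Leave alone.
- hexkey: T-handled hex key lying flat, 140 mm long, handle 90 mm wide, 16 mm thick; origin near its middle. Leave alone.
- axle: Aluminium flanged axle hub standing upright, 72 mm across, 85 mm tall; origin at its underside. Leave alone.
- mouse: Blue computer mouse 110 x 62 x 30 mm; origin at its underside. Leave alone.
Mind the look-alikes: they are no part of the job. Leave any blue or yellow look-alike of the part that bears cone_stem alone.

How it is judged:
On the way, in this order (a step that is already met when the one before it is completed fails the run):
1. the cone is fully home in the cup and let go (horizontal distance between cone_foot and cup_mouth below 0.004 m and z of cone_foot in the frame of cup_mouth below -0.0345 m and angle between cone_stem's own z axis and vertical below 0.06 rad and contact force between the fingers and cone below 0.3 N and linear speed of cone below 0.02 m/s), for 0.3 s.
2. the square key is pressed fully down, the other keys up (value of joint key_square above 0.004 m and value of joint each of key_round, key_bar, key_plus below 0.0015 m), for 0.05 s.
3. the round key is pressed fully down, the other keys up (value of joint key_round above 0.004 m and value of joint each of key_square, key_bar, key_plus below 0.0015 m), for 0.05 s.
4. the long bar key is pressed fully down, the other keys up (value of joint key_bar above 0.004 m and value of joint each of key_square, key_round, key_plus below 0.0015 m), for 0.05 s.
At the end, for the whole second after the job is handed in: Cone at rest in the cup, within 4 mm of its axis, upright within 0.06 rad, foot at least 34.5 mm below the mouth (3 mm from home); square, round, bar key pressed in that order (4 of 6 mm or more); all four keys up again (within 1.5 mm) (horizontal distance between cone_foot and cup_mouth below 0.004 m and z of cone_foot in the frame of cup_mouth below -0.0345 m and angle between cone_stem's own z axis and vertical below 0.06 rad and linear speed of cone below 0.02 m/s and value of joint each of key_square, key_round, key_bar, key_plus below 0.0015 m); the robot touches nothing.
It fails at once if the plus-shaped key is pressed (more than 2.5 mm) (value of joint key_plus above 0.0025 m).
It fails at once if two keys are down at once (more than 2.5 mm each) (value of joint each of key_square, key_round above 0.0025 m or value of joint each of key_square, key_bar above 0.0025 m or value of joint each of key_square, key_plus above 0.0025 m or value of joint each of key_round, key_bar above 0.0025 m or value of joint each of key_round, key_plus above 0.0025 m or value of joint each of key_bar, key_plus above 0.0025 m).
It fails at once if a key is pressed (more than 2.5 mm) while the cone is not home (value of joint any of key_square, key_round, key_bar, key_plus above 0.0025 m and not (horizontal distance between cone_foot and cup_mouth below 0.004 m and z of cone_foot in the frame of cup_mouth below -0.0325 m and angle between cone_stem's own z axis and vertical below 0.06 rad)).
It fails at once if another thing on the table is moved by more than 30 mm (distance of any of tyre_low, tyre_top, pulley, can, hub, hexkey, axle, mouse from where it was at the start of the episode above 0.03 m).
It also fails if it takes over 62 s, if anything falls off the work surface, if the arm or the gripper's body presses on something with over 40 N, if the wrist force passes 120 N, or if a joint passes its speed limit or range.

ROBOT

A 7-joint arm with a two-finger parallel gripper is mounted at the origin on the work surface. World frame = base frame: x ahead of the robot, y to its left, z up, the work surface at z = 0. Lengths are in m, angles in rad, forces in N, time in s.
With the tool pointing down it reaches from about 0.4 to 0.85 m from the base axis. Payload 6.9 kg.
Tool frame: the origin (TCP) lies on the centre line of the jaws, within the pads' length; the fingertips stand 14 mm ahead of it and the grasp point (between the pads) lies 5 mm behind it; z points along the fingers, y is the direction in which the jaws open and shut (so a half turn about z gives the same grasp; the last joint's range is limited). The gripper opens to 85 mm and grips with 20 to 120 N. Pads are 22 mm wide; open, the fingers measure 114 mm over their backs; the gripper's body (76 mm by 85 mm) begins 54 mm behind the grasp point. The pads swing forward as they close: fully open they stand 13 mm farther back than shut.
Start: joints at [-1.024, 0.507, -0.238, 1.5, 0.126, 1.149, -0.155], TCP at [0.267, 0.565, 0.245] pointing down, gripper open.
Joint ranges: [-3.08, 3.08], [-0.24, 2.05], [-1.43, 1.35], [0, 2.5], [-1.52, 4.66], [0.17, 1.96], [-2.89, 2.89]. Speed limits (rad/s): [2.39, 2.39, 3.14, 3.14, 3.14, 3.14, 3.14].

INTERFACE

Orientations are given as a rotation vector (axis times angle).
In Python, from bench import status, camera, camera_params, workorder, spotter gives the robot as it stands.
- The arm moves only by the tool carry_out, never from a script. Its argument "targets" is a list of rows, each a list of 2 entries, a list of its own where there are three numbers: the shift along the tool's x, y, z in cm, then the turn, a rotation vector about the tool's x, y, z in rad. A call has 1 to 8 rows; each row shifts and turns the commanded pose from where the row before left it, along the tool's axes as they then stand; what a row does not reach is not made up. A row lasts 1/10 s, in which the tool goes at most 50 mm and 8.59 degrees, less where a joint would pass 70% of its speed; a pose out of reach is approached as far as the arm can. A call with a gripper value outside its range is refused whole. "grip" is the closure, from 0 (fully open) to 1 (shut), set as the call begins (left out, the last holds). The fingers move at their own pace and stop on an object; the grip force is fixed at half the most. Time passes only in rows, so rows that do not move let the fingers close. It gives the time, the measured TCP pose, the force and the opening at its end, in the units of the state.
- status.get_obs(): the state, without advancing time (a new reading comes with each control period).
- camera(name): name is "scene" or "top" or "wrist"; returns the picture (400x640x3 uint8, blue, green, red); there is no depth.
- camera_params(name): a dict with "vfov" (degrees; the focal length in pixels is half the picture's height over the tangent of half this angle, whatever the lens; pixels are square), "cx", "cy" (the principal point, pixels), "k1" (the pictures are not rectified: a ray, as slopes to the right and down, at radius r is drawn at 1 + k1 r^2 times it, then the intrinsics apply), "R" (3x3) and "t" (3): a world point X has camera coordinates R X + t. Camera axes: x right, y down, z forward; pixel columns grow to the right and rows downward; lengths in m; the calibration is good to about 2 mm. A picture is of the moment at which its call begins: read the wrist's pose just before it. camera_params takes no time and is no camera call; for the wrist camera it gives the pose at the moment of the call.
- workorder.hand_in(): hands the job in, once; it reports no verdict.
Trained networks look in the newest picture that a camera, given by its name, has taken for a name from the list of things; names that differ only in an ending like _2 or _b are one class to them, and where a whole thing is asked for, a point or a joint stands for the part that bears it (a point fixed in the world has none). Each returns a list of dicts, best first, with "p" (0 to 1); they miss things now and then, are a little off and sometimes report something else, mostly with a low value. They report only what shows in the picture. A call takes as long as a camera call. They do not tell look-alikes from the thing itself.
- spotter.search_frame(query, camera): "bbox" ([left, top, right, bottom] in pixels, round what is visible of it).
- spotter.masks_of(query, camera): "pixels" (400x640 bool, what is visible of it) and "bbox" ([left, top, right, bottom] in pixels, round what is visible of it).
The state is a dict: "t": time; "q": joint angles; "dq": joint speeds; "effort": joint torques, N m; "eef_pos": TCP position; "orientation": TCP orientation; "contact_force": force on the tool from outside, world axes, zero at the start; "wrist_torque": the same for the moment, N m; "opening": finger opening in m.
Only numpy, scipy, OpenCV 4.12 (cv2) and the standard library are available. Lean on these libraries where they do the work, as an engineer would, in place of code of your own. Each camera call takes 0.05 s, during which the arm holds its last target. There are 200 camera calls.

## Working session

There is one attempt and no reset: what is moved stays moved. The work goes in short steps, Python scripts to look and compute and a tool call to move; the robot and the scene stay as the last step left them, time stands still between calls to the robot, and variables do not carry over. Pictures are saved under pics/ and viewed, about 8 in all and at most 12, crops included, and the job is handed in when it is done.

Besides the shell and the picture viewer there is one more tool, called after ">>>" as name(argument=value, ...) on one line, values as JSON. carry_out: Moves the arm, as the interface text tells. Its arguments: {"type":"object","properties":{"targets":{"type":"array","items":{"type":"array"}},"grip":{"type":"number"}},"required":["targets"]}

```bash
ls; mkdir -p pics; cat > h.py <<'E'
import numpy as np, cv2
from bench import status, camera, camera_params, workorder, spotter
from scipy.spatial.transform import Rotation as Ro
def ray(P,u,v):
    f=200/np.tan(np.radians(P["vfov"])/2)
    d=np.array([(u-P["cx"])/f,(v-P["cy"])/f]); s=d.copy()
    for _ in range(30): s=d/(1+P["k1"]*(s@s))
    R=np.array(P["R"]);t=np.array(P["t"])
    return -R.T@t, R.T@np.array([s[0],s[1],1.])
def at_z(P,u,v,z):
    c,d=ray(P,u,v); return c+d*(z-c[2])/d[2]
def proj(P,X):
    f=200/np.tan(np.radians(P["vfov"])/2)
    c=np.array(P["R"])@np.array(X)+np.array(P["t"]); s=c[:2]/c[2]
    s=s*(1+P["k1"]*(s@s)); return np.array([P["cx"]+f*s[0],P["cy"]+f*s[1]])
def mid(b): return (b[0]+b[2])/2,(b[1]+b[3])/2
E
python3 - <<'E'
from h import *
o=status.get_obs(); print(o["eef_pos"],o["orientation"],o["opening"])
for n in("top","scene"):
    im=camera(n); cv2.imwrite(f"pics/{n}0.png",im); P=camera_params(n); print(n,P)
    for q,z in (("cone_stem",.097),("console",.035),("balancer",.06),("square_top",.057),("round_top",.057),("bar_top",.057),("plus_top",.057),("can",.12),("pulley",.03)):
        try:
            for r in spotter.search_frame(q,n)[:3]:
                print(q,round(r["p"],2),np.round(r["bbox"]),at_z(P,*mid(r["bbox"]),z).round(3))
        except Exception as e: print(q,e)
E
```

```text
pics
[0.26656222 0.56477443 0.24439995] [-6.86791642e-01 -3.06524889e+00  2.83414897e-03] 0.08563057170733152
top {'vfov': 54.55356854596029, 'cx': 318.4329897322674, 'cy': 195.85995071445967, 'k1': 0.012769489115254704, 'R': array([[ 0.0063834 , -0.99983748, -0.01686008],
       [-0.99262744, -0.00429478, -0.12112935],
       [ 0.12103726,  0.017509  , -0.99249354]]), 't': array([0.02262237, 0.57216229, 1.07343569])}
cone_stem 0.97 [260. 262. 288. 293.] [0.347 0.14  0.097]
cone_stem 0.76 [315. 155. 341. 185.] [ 0.636 -0.001  0.097]
cone_stem 0.64 [194. 138. 221. 164.] [0.687 0.33  0.097]
console 0.82 [381. 191. 446. 255.] [ 0.496 -0.244  0.035]
console 0.44 [202. 176. 274. 250.] [0.522 0.255 0.035]
balancer 0.8 [203. 177. 275. 249.] [0.519 0.247 0.06 ]
balancer 0.6 [315. 156. 343. 183.] [ 0.644 -0.004  0.06 ]
balancer 0.37 [394. 222. 411. 242.] [ 0.471 -0.206  0.06 ]
square_top 0.62 [311. 107. 334. 136.] [0.783 0.015 0.057]
square_top 0.54 [393. 194. 412. 216.] [ 0.545 -0.208  0.057]
square_top 0.51 [419. 198. 436. 218.] [ 0.536 -0.277  0.057]
round_top 0.57 [394. 226. 408. 244.] [ 
[... 767 characters left out ...]
] [0.562 0.552 0.097]
console 0.69 [272. 132. 335. 182.] [ 0.519 -0.212  0.035]
balancer 0.74 [333. 233. 403. 292.] [0.527 0.27  0.06 ]
balancer 0.65 [273. 135. 333. 181.] [ 0.531 -0.19   0.06 ]
balancer 0.34 [291. 152. 305. 165.] [ 0.549 -0.196  0.06 ]
round_top 0.44 [313. 150. 327. 160.] [ 0.469 -0.178  0.057]
bar_top 0.58 [304. 134. 312. 143.] [ 0.473 -0.266  0.057]
bar_top 0.5 [261.  97. 282. 120.] [ 0.537 -0.463  0.057]
plus_top 0.47 [292. 152. 309. 165.] [ 0.54  -0.195  0.057]
can 0.77 [248. 214. 273. 243.] [0.789 0.045 0.12 ]
can 0.17 [273. 128. 336. 182.] [ 0.541 -0.156  0.12 ]
pulley 0.58 [356. 184. 378. 207.] [0.393 0.032 0.03 ]
pulley 0.47 [335. 234. 395. 292.] [0.526 0.255 0.03 ]
```

```bash
python3 - <<'E'
import cv2
im=cv2.imread("pics/top0.png")[90:310,170:470]
cv2.imwrite("pics/top0c.png",cv2.resize(im,None,fx=2.66,fy=2.66,interpolation=cv2.INTER_CUBIC))
E
```

```text
(no output)
```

View pics/top0c.png

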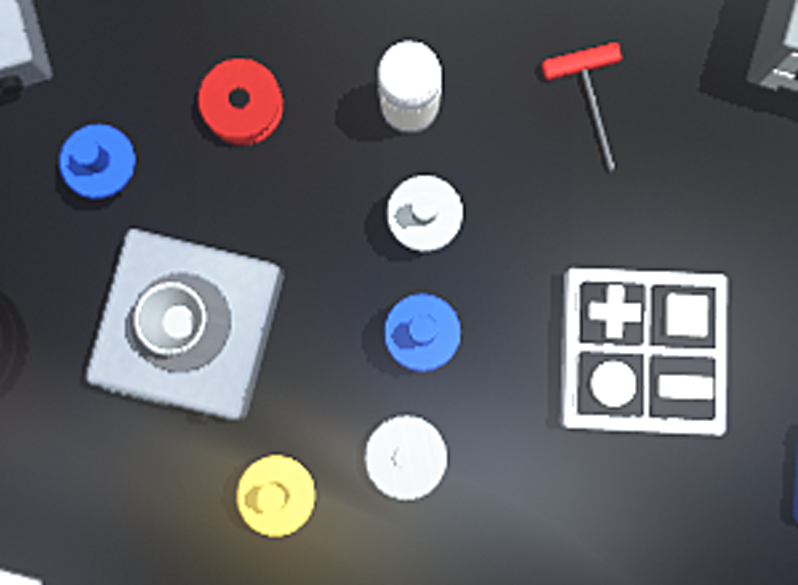

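View pics/scene0.png

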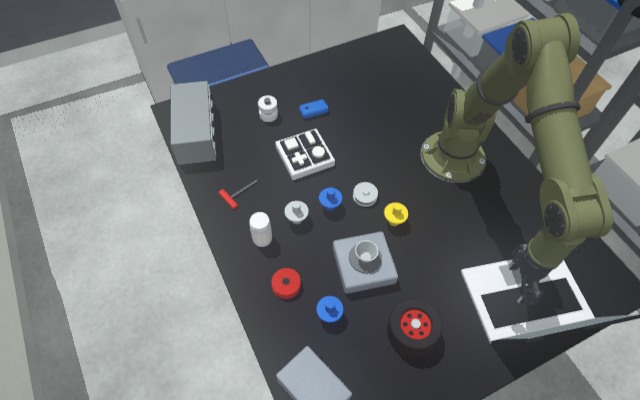

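The crop shows cone-like candidates at these full-image pixels:
- (330,170): bare steel. This is the real cone, because the others are coloured.
- (329,215): blue look-alike.
- (207,151): blue look-alike.
- (273,276): yellow look-alike.
- (322,262): the pulley, flat and pale.

The cup is near (235,209). The keys are plus (401,207), square (428,208), round (400,234) and bar (427,235). Next I'll get finer estimates.

```bash
python3 - <<'E'
from h import *
im=cv2.imread("pics/top0.png"); P=camera_params("top")
g=im.min(2)
def near(mask,u,v,lo,hi):
    n,l,s,c=cv2.connectedComponentsWithStats(mask.astype(np.uint8),connectivity=4)
    return sorted([(np.hypot(*(c[i]-[u,v])),s[i].tolist(),c[i]) for i in range(1,n) if lo<s[i][4]<hi],key=lambda a:a[0])[:1]
m=np.zeros_like(g);cv2.circle(m,(330,170),20,1,-1)
for th in(110,140):
  for n,u,v,z,lo,hi in (("flange",330,170,.057,300,1200),("plus",401,207,.057,40,500),("square",428,208,.057,40,500),("round",400,234,.057,40,500),("bar",427,235,.057,40,500)):
    for d,s,c in near((g>th),u,v,lo,hi): print(th,n,d.round(1),s,c.round(1),at_z(P,s[0]+s[2]/2-.5,s[1]+s[3]/2-.5,z).round(4), at_z(P,*c,z).round(4))
for u,v,z in((170+172/2.66,90+318/2.66,.113),(170+425/2.66,90+213/2.66,.057)): print(at_z(P,u,v,z).round(4))
E
```

```text
110 flange 0.8 [316, 156, 28, 29, 632] [329.4 169.6] [ 0.643  -0.0055  0.057 ] [ 0.6441 -0.0051  0.057 ]
110 plus 0.5 [391, 197, 20, 21, 230] [400.6 206.7] [ 0.5391 -0.203   0.057 ] [ 0.5401 -0.2033  0.057 ]
110 square 0.1 [420, 200, 17, 17, 269] [428.  208.1] [ 0.5367 -0.2789  0.057 ] [ 0.5366 -0.2788  0.057 ]
110 round 0.3 [392, 225, 17, 18, 241] [400.2 233.7] [ 0.4658 -0.2002  0.057 ] [ 0.4651 -0.2008  0.057 ]
110 bar 26.8 [392, 225, 17, 18, 241] [400.2 233.7] [ 0.4658 -0.2002  0.057 ] [ 0.4651 -0.2008  0.057 ]
140 flange 0.8 [316, 156, 28, 28, 611] [329.3 169.5] [ 0.6444 -0.0055  0.057 ] [ 0.6444 -0.005   0.057 ]
140 plus 0.6 [391, 197, 20, 20, 219] [400.7 206.5] [ 0.5405 -0.203   0.057 ] [ 0.5406 -0.2037  0.057 ]
140 square 0.3 [420, 200, 17, 17, 248] [427.7 208.1] [ 0.5367 -0.2789  0.057 ] [ 0.5364 -0.278   0.057 ]
140 round 0.3 [392, 225, 17, 18, 236] [400.2 233.8] [ 0.4658 -0.2002  0.057 ] [ 0.465  -0.2008  0.057 ]
140 bar 0.1 [417, 231, 21, 9, 181] [427.1 235. ] [ 0.4622 -0.274   0.057 ] [ 0.4621 -0.2744  0.057 ]
[0.525  0.2462 0.113 ]
[ 0.6428 -0.0062  0.057 ]
```

>>> carry_out(targets=[[[0, 0, 0], [0, 0, -0.147]], [[0, 0, 0], [0, 0, -0.147]], [[0, 0, 0], [0, 0, -0.147]], [[-3, -4, 0], [0, 0, 0]], [[-3, -4, 0], [0, 0, 0]], [[-3, -4, 0], [0, 0, 0]], [[-3, -4, 0], [0, 0, 0]], [[-3, -4, 0], [0, 0, 0]]])

```text
t: 1.8
eef_pos: [0.4177, 0.3636, 0.2455]
orientation: [-0.0, 3.141, 0.0]
contact_force: [0.5, 0.7, -0.9]
opening: 0.0849
```

>>> carry_out(targets=[[[-3, -3, 0], [0, 0, 0]], [[-3, -3, 0], [0, 0, 0]], [[-3, -3, -1], [0, 0, 0]], [[-1, -2, -1], [0, 0, 0]]])

```text
t: 2.2
eef_pos: [0.5198, 0.2515, 0.2651]
orientation: [0.007, 3.141, -0.003]
contact_force: [0.6, -0.0, 0.2]
opening: 0.0852
```

```bash
python3 - <<'E'
from h import *
P=camera_params("wrist"); im=camera("wrist"); cv2.imwrite("pics/w1.png",im)
print(status.get_obs()["eef_pos"], P["vfov"], (-np.array(P["R"]).T@P["t"]).round(3), np.array(P["R"]).round(2).tolist())
print("cup expected",proj(P,[.525,.2462,.113]),"cone stem top",proj(P,[.643,-.0055,.097]))
np.save("w1P.npy",P,allow_pickle=True)
E
```

```text
[0.52134946 0.24862596 0.26682766] 68.40859882293373 [0.437 0.252 0.394] [[0.0, 1.0, -0.0], [0.95, -0.0, 0.32], [0.32, -0.0, -0.95]]
cup expected [320.16896899 193.14490571] cone stem top [112.51190997 283.23746155]
```

View pics/w1.png

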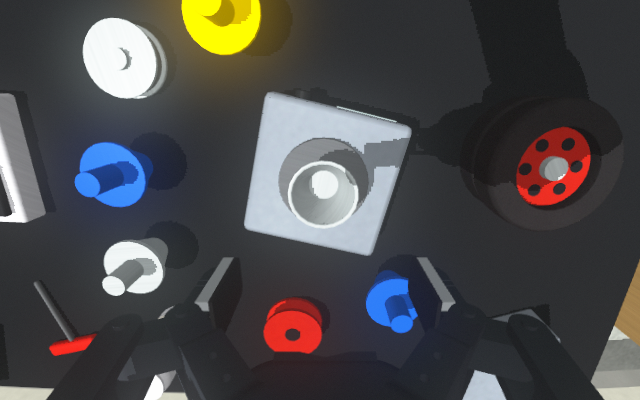

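The rim is centred near (323,193) and the steel cone's stem top is at (114,284), close to the predicted pixels. I'll refine both by fitting circles.

```bash
cat >> h.py <<'E'
def ringfit(im,P,x0,y0,z,r_on,r_off,span=.012,step=.0005,w=None):
    g=cv2.GaussianBlur(im,(3,3),0).astype(np.float32).min(2); a=np.linspace(0,2*np.pi,72,endpoint=False)
    c=np.c_[np.cos(a),np.sin(a),0*a]
    def val(x,y,r):
        p=np.array([proj(P,[x,y,z]+r*k) for k in c],np.float32)
        return cv2.remap(g,p[:,0],p[:,1],cv2.INTER_LINEAR)[:,0] if False else cv2.remap(g,p[:,:1],p[:,1:],cv2.INTER_LINEAR).ravel()
    best=None
    for s,st in((span,.002),(.002,step)):
        bx,by=(x0,y0) if best is None else best[1:]
        best=max((np.mean(val(x,y,r_on))-np.mean([np.mean(val(x,y,r)) for r in r_off]),x,y) for x in np.arange(bx-s,bx+s+1e-9,st) for y in np.arange(by-s,by+s+1e-9,st))
    return np.round(best,4)
E
python3 - <<'E'
from h import *
P=np.load("w1P.npy",allow_pickle=True).item(); im=cv2.imread("pics/w1.png")
print("rim",ringfit(im,P,.525,.246,.113,.034,(.030,.038)))
print("stem",ringfit(im,P,.643,-.0055,.097,.0125,(.0165,)))
print(at_z(P,323,193,.113),at_z(P,114,284,.097))
T=camera_params("top"); it=cv2.imread("pics/top0.png")
print("rim top",ringfit(it,T,.525,.246,.113,.034,(.030,.038)))
print("flange top",ringfit(it,T,.643,-.0055,.057,.038,(.043,)))
E
```

```text
rim [71.4987  0.5275  0.2485]
stem [ 1.319464e+02  6.465000e-01 -6.000000e-03]
[0.52485574 0.24903078 0.113     ] [ 0.64405749 -0.00390523  0.097     ]
rim top [44.7466  0.526   0.249 ]
flange top [ 1.413851e+02  6.445000e-01 -5.000000e-03]
```

>>> carry_out(targets=[[[-2.4, -5, 1], [0, 0, 0]], [[-2.4, -5, 0], [0, 0, 0]], [[-2.4, -5, 0], [0, 0, 0]], [[-2, -4.5, 0], [0, 0, 0]], [[-1.8, -4, 0], [0, 0, 0]], [[-1, -2, 0], [0, 0, 0]], [[0, 0, 0], [0, 0, 0]], [[0, 0, 0], [0, 0, 0]]])

```text
t: 3.05
eef_pos: [0.6292, 0.0162, 0.2562]
orientation: [-0.001, -3.141, -0.001]
contact_force: [-0.1, 0.8, -0.7]
opening: 0.0856
```

>>> carry_out(targets=[[[-1.5, -2.1, 2], [0, 0, 0]], [[0, 0, 3], [0, 0, 0]], [[0, 0, 3], [0, 0, 0]], [[0, 0, 0], [0, 0, 0]], [[0, 0, 0], [0, 0, 0]]])

```text
t: 3.55
eef_pos: [0.6441, -0.0033, 0.177]
orientation: [0.004, -3.141, -0.001]
contact_force: [-0.5, 0.4, 0.7]
opening: 0.0854
```

```bash
python3 - <<'E'
from h import *
P=camera_params("wrist"); im=camera("wrist"); cv2.imwrite("pics/w2.png",im)
print(status.get_obs()["eef_pos"])
p=proj(P,[.6445,-.005,.097]);print(p)
print("stem",ringfit(im,P,.6445,-.005,.097,.0125,(.0155,),span=.008))
print("flange",ringfit(im,P,.6445,-.005,.057,.038,(.042,),span=.008))
for X in ringfit(im,P,.6445,-.005,.097,.0125,(.0155,),span=.008)[None]:
    for a in np.arange(0,6.3,.3): cv2.circle(im,tuple(int(k) for k in proj(P,[X[1]+.014*np.cos(a),X[2]+.014*np.sin(a),.097]).round()),1,(0,0,255),-1)
cv2.imwrite("pics/w2o.png",im)
E
```

```text
[ 0.64485402 -0.00361675  0.1779939 ]
[323.02761462 215.4673271 ]
stem [4.0554e+01 6.5200e-01 5.0000e-04]
flange [ 1.593103e+02  6.460000e-01 -6.000000e-03]
```

View pics/w2o.png

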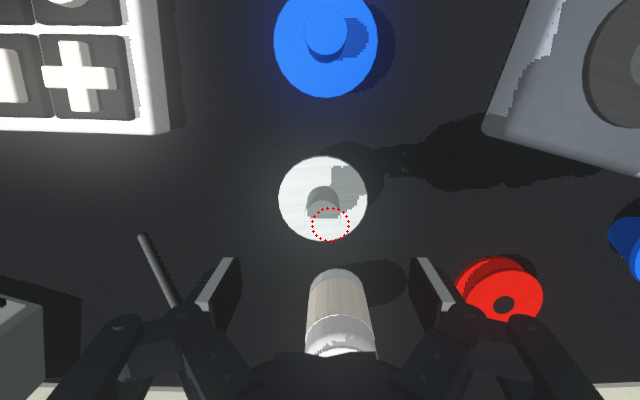

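The flange fit agrees with the top camera at about (0.6455, -0.0055), and the real steel cone sits between the fingers. Descend, then close.

>>> carry_out(targets=[[[-0.1, -0.2, 4], [0, 0, 0]], [[0, 0, 3], [0, 0, 0]], [[0, 0, 2], [0, 0, 0]], [[0, 0, 1], [0, 0, 0]], [[0, 0, 0], [0, 0, 0]], [[0, 0, 0], [0, 0, 0]]])

```text
t: 4.2
eef_pos: [0.6465, -0.0069, 0.0782]
orientation: [-0.001, 3.139, 0.0]
contact_force: [0.3, 0.1, 0.8]
opening: 0.0851
```

>>> carry_out(grip=1, targets=[[[0, 0, 0], [0, 0, 0]], [[0, 0, 0], [0, 0, 0]], [[0, 0, 0], [0, 0, 0]], [[0, 0, 0], [0, 0, 0]], [[0, 0, 0], [0, 0, 0]], [[0, 0, 0], [0, 0, 0]], [[0, 0, 0], [0, 0, 0]], [[0, 0, 0], [0, 0, 0]]])

```text
t: 5.0
eef_pos: [0.6456, -0.0069, 0.0769]
orientation: [-0.001, 3.141, 0.0]
contact_force: [-0.7, 0.5, 5.4]
opening: 0.0257
```

>>> carry_out(targets=[[[0, 0, -1], [0, 0, 0]], [[0, 0, -2], [0, 0, 0]], [[0, 0, -3], [0, 0, 0]], [[0, 0, -4], [0, 0, 0]], [[0, 0, -4], [0, 0, 0]], [[0, 0, -1], [0, 0, 0]], [[0, 0, 0], [0, 0, 0]]])

```text
t: 5.7
eef_pos: [0.6459, -0.0074, 0.2279]
orientation: [0.0, 3.139, -0.0]
contact_force: [-0.7, 0.2, -4.6]
opening: 0.0256
```

```bash
python3 - <<'E'
from h import *
P=camera_params("wrist"); im=camera("wrist"); cv2.imwrite("pics/w3.png",im)
o=status.get_obs(); print(o["eef_pos"],o["orientation"],o["opening"],o["contact_force"])
x,y,z=o["eef_pos"]
for dz in(0,):
  print("flange",ringfit(im,P,x,y,z-.0205,.038,(.042,),span=.008))
E
```

```text
[ 0.64488755 -0.00745469  0.22588175] [-1.08387485e-06 -3.14094929e+00  5.54435225e-04] 0.025847692036952093 [ 0.55649753 -0.17045476 -3.62199138]
flange [ 9.48146e+01  6.46900e-01 -7.50000e-03]
```

View pics/w3.png

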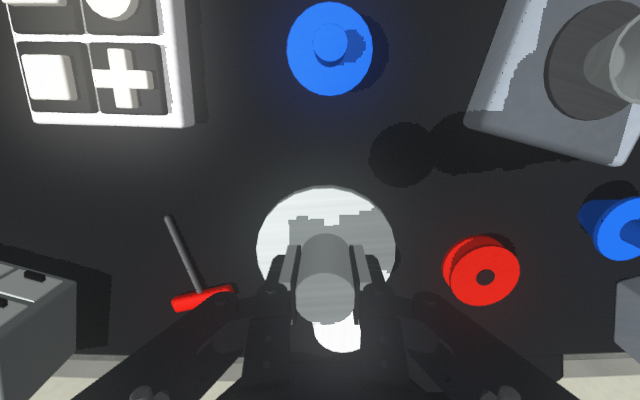

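The cone is held upright. Carry it over the cup.

>>> carry_out(targets=[[[1, 2, 0], [0, 0, 0]], [[1.7, 3.7, 0], [0, 0, 0]], [[1.7, 3.7, 0], [0, 0, 0]], [[1.7, 3.7, 0], [0, 0, 0]], [[1.7, 3.7, 0], [0, 0, 0]], [[1.7, 3.7, 0], [0, 0, 0]], [[1.4, 3.1, 0], [0, 0, 0]], [[1, 2, 0], [0, 0, 0]]])

```text
t: 6.55
eef_pos: [0.5234, 0.2512, 0.2238]
orientation: [0.006, -3.137, 0.001]
contact_force: [0.1, 1.2, -3.3]
opening: 0.0259
```

>>> carry_out(targets=[[[0, 0, 0], [0, 0, 0]], [[0, 0, 0], [0, 0, 0]], [[0, 0, 0], [0, 0, 0]]])

```text
t: 6.85
eef_pos: [0.5264, 0.2471, 0.2249]
orientation: [-0.002, -3.14, 0.003]
contact_force: [0.3, 0.3, -3.5]
opening: 0.0255
```

```bash
python3 - <<'E'
from h import *
P=camera_params("wrist"); im=camera("wrist"); cv2.imwrite("pics/w4.png",im)
it=camera("top"); cv2.imwrite("pics/t4.png",it)
o=status.get_obs(); print(o["eef_pos"],o["orientation"],o["opening"],o["contact_force"])
x,y,z=o["eef_pos"]
print("flange",ringfit(im,P,x,y,z-.0205,.038,(.042,),span=.008))
E
```

```text
[0.52667361 0.24725449 0.22558156] [-2.96278838e-03 -3.14053323e+00  1.91292746e-03] 0.025669492646964 [ 0.36472845  0.82699233 -3.79896751]
flange [61.7856  0.5282  0.2473]
```

View pics/w4.png

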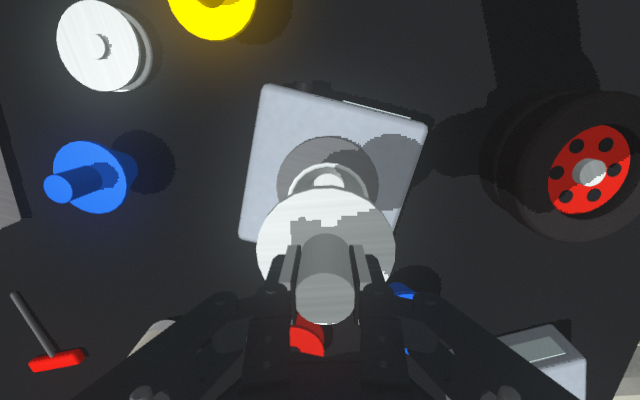

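>>> carry_out(targets=[[[0, 0.1, 2], [0, 0, 0]], [[0, 0, 2], [0, 0, 0]], [[0, 0, 1], [0, 0, 0]], [[0, 0, 0.6], [0, 0, 0]], [[0, 0, 0.4], [0, 0, 0]], [[0, 0, 0], [0, 0, 0]]])

```text
t: 7.55
eef_pos: [0.5265, 0.2497, 0.1664]
orientation: [-0.0, -3.142, 0.0]
contact_force: [0.3, 0.5, -3.5]
opening: 0.0258
```

>>> carry_out(targets=[[[0, 0, 0.4], [0, 0, 0]], [[0, 0, 0.3], [0, 0, 0]], [[0, 0, 0.2], [0, 0, 0]], [[0, 0, 0], [0, 0, 0]], [[0, 0, 0], [0, 0, 0]]])

```text
t: 8.05
eef_pos: [0.5263, 0.2498, 0.1575]
orientation: [-0.0, 3.141, 0.0]
contact_force: [0.2, -0.3, -3.1]
opening: 0.0261
```

>>> carry_out(targets=[[[0, 0, 0.2], [0, 0, 0]], [[0, 0, 0.1], [0, 0, 0]], [[0, 0, 0.1], [0, 0, 0]], [[0, 0, 0], [0, 0, 0]], [[0, 0, 0], [0, 0, 0]]])

```text
t: 8.55
eef_pos: [0.5267, 0.2491, 0.1535]
orientation: [0.001, 3.141, -0.001]
contact_force: [1.9, -5.0, 1.0]
opening: 0.0261
```

>>> carry_out(targets=[[[-0.05, -0.1, 0], [0, 0, 0]], [[0, 0, 0.1], [0, 0, 0]], [[0, 0, 0], [0, 0, 0]]])

```text
t: 8.85
eef_pos: [0.5268, 0.2487, 0.1526]
orientation: [-0.0, 3.141, -0.0]
contact_force: [0.4, -3.7, 3.0]
opening: 0.0261
```

>>> carry_out(grip=0, targets=[[[0, -0.05, 0], [0, 0, 0]], [[0, 0, 0], [0, 0, 0]], [[0, 0, 0], [0, 0, 0]], [[0, 0, 0], [0, 0, 0]], [[0, 0, 0], [0, 0, 0]], [[0, 0, 0], [0, 0, 0]], [[0, 0, 0], [0, 0, 0]]])

```text
t: 9.55
eef_pos: [0.5268, 0.2483, 0.1524]
orientation: [0.0, -3.142, -0.0]
contact_force: [0.3, -0.5, 0.5]
opening: 0.0853
```

>>> carry_out(targets=[[[0, 0, -3], [0, 0, 0]], [[0, 0, -4], [0, 0, 0]], [[0, 0, -3], [0, 0, 0]], [[0, 0, 0], [0, 0, 0]], [[0, 0, 0], [0, 0, 0]]])

```text
t: 10.05
eef_pos: [0.527, 0.2483, 0.2529]
orientation: [-0.0, 3.14, 0.001]
contact_force: [0.7, 0.0, -0.2]
opening: 0.0855
```

```bash
python3 - <<'E'
from h import *
P=camera_params("wrist"); im=camera("wrist"); cv2.imwrite("pics/w5.png",im)
o=status.get_obs(); print(o["eef_pos"],o["opening"],o["contact_force"])
print("flange at home z",ringfit(im,P,.5265,.2485,.1325,.038,(.042,),span=.01))
for r in(.040,):
  for z,c in((.1325,(0,0,255)),):
    for a in np.arange(0,6.3,.2): cv2.circle(im,tuple(int(k) for k in proj(P,[.527+r*np.cos(a),.2485+r*np.sin(a),z]).round()),1,c,-1)
for a in np.arange(0,6.3,.4): cv2.circle(im,tuple(int(k) for k in proj(P,[.527+.014*np.cos(a),.2485+.014*np.sin(a),.1725]).round()),1,(0,255,0),-1)
cv2.imwrite("pics/w5o.png",cv2.resize(im[100:320,160:480],None,fx=2.4,fy=2.4))
E
```

```text
[0.52653242 0.24798805 0.25191879] 0.0851684285887587 [-0.99209308 -0.73352304 -0.25392219]
flange at home z [71.0075  0.5275  0.2485]
```

View pics/w5o.png

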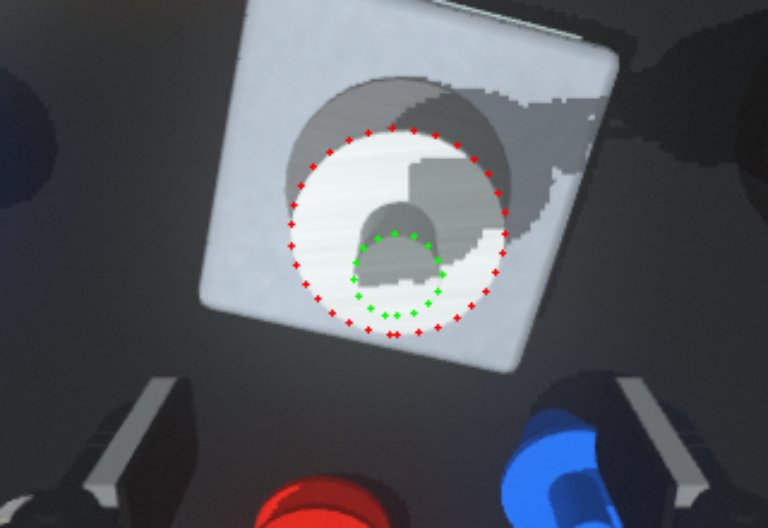

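The flange (0.5275, 0.2485) and stem match the predicted home pose at the measured rim centre, so the cone is home, upright and free. Next, shut the gripper and move over the square key.

>>> carry_out(grip=1, targets=[[[0, -3, 0], [0, 0, 0]], [[0, -4.5, 0], [0, 0, 0]], [[0, -4.5, 0], [0, 0, 0]], [[0, -4.5, 0], [0, 0, 0]], [[0, -4.5, 0], [0, 0, 0]], [[0, -4.5, 0], [0, 0, 0]], [[0, -4.5, 0], [0, 0, 0]], [[0, -4.5, 0], [0, 0, 0]]])

```text
t: 10.9
eef_pos: [0.5258, -0.0985, 0.251]
orientation: [0.0, -3.139, -0.001]
contact_force: [0.0, 0.4, -0.1]
opening: -0.0001
```

>>> carry_out(targets=[[[0, -4.5, 0], [0, 0, 0]], [[0, -4.5, 0], [0, 0, 0]], [[0, -4, 2], [0, 0, 0]], [[-0.5, -3, 2], [0, 0, 0]], [[-0.5, -2.2, 0], [0, 0, 0]], [[0, 0, 0], [0, 0, 0]], [[0, 0, 0], [0, 0, 0]]])

```text
t: 11.6
eef_pos: [0.5363, -0.2784, 0.2109]
orientation: [-0.001, -3.139, -0.003]
contact_force: [0.1, 0.1, -0.8]
opening: -0.0002
```

```bash
python3 - <<'E'
from h import *
P=camera_params("wrist"); im=camera("wrist")
o=status.get_obs(); print(o["eef_pos"],o["opening"],o["contact_force"])
for n,x,y in(("square",.5366,-.2785),("round",.4655,-.2005),("bar",.462,-.2742),("plus",.540,-.2034)):
    u,v=proj(P,[x,y,.057]); print(n,u,v)
    cv2.circle(im,(int(u),int(v)),3,(0,0,255),-1)
u,v=proj(P,np.r_[o["eef_pos"][:2],.057]); cv2.circle(im,(int(u),int(v)),3,(0,255,0),-1)
cv2.imwrite("pics/w6.png",im)
E
```

```text
[ 0.53660792 -0.27757203  0.21144371] 8.810352233858092e-05 [ 0.83095507  0.3782897  -0.74581273]
square 324.9116103421449 188.3490193984592
round 408.9865060545592 114.88336988617978
bar 329.6457559453491 110.68902062135703
plus 399.5170425129364 191.63731214744905
```

View pics/w6.png

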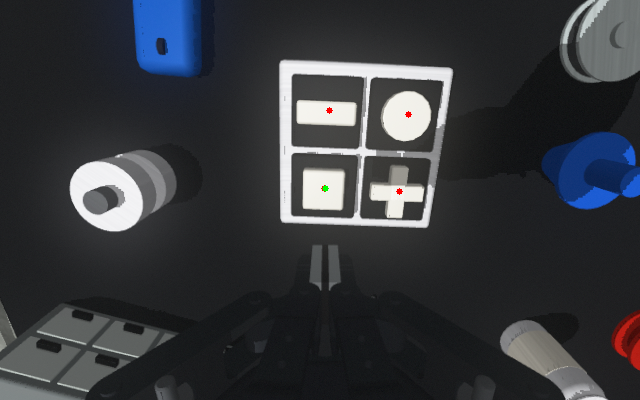

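All the key estimates fall on their caps, and the square key is at (325,188), directly below the tool. Descend.

>>> carry_out(targets=[[[0, 0, 4], [0, 0, 0]], [[0, 0, 4], [0, 0, 0]], [[0, 0, 3], [0, 0, 0]], [[0, 0, 1.5], [0, 0, 0]], [[0, 0, 0.5], [0, 0, 0]], [[0, 0, 0], [0, 0, 0]]])

```text
t: 12.25
eef_pos: [0.537, -0.2775, 0.0823]
orientation: [0.003, -3.141, -0.001]
contact_force: [-0.5, 0.4, 0.1]
opening: 0.0002
```

>>> carry_out(targets=[[[0, 0, 0.4], [0, 0, 0]], [[0, 0, 0.4], [0, 0, 0]], [[0, 0, 0.3], [0, 0, 0]], [[0, 0, 0.2], [0, 0, 0]], [[0, 0, 0], [0, 0, 0]], [[0, 0, 0], [0, 0, 0]]])

```text
t: 12.85
eef_pos: [0.5371, -0.2788, 0.0697]
orientation: [-0.0, 3.141, -0.0]
contact_force: [-1.0, -0.2, 2.7]
opening: -0.0003
```

>>> carry_out(targets=[[[0, 0, 0.2], [0, 0, 0]], [[0, 0, 0.2], [0, 0, 0]], [[0, 0, 0], [0, 0, 0]], [[0, 0, 0], [0, 0, 0]]])

```text
t: 13.25
eef_pos: [0.5371, -0.2788, 0.0656]
orientation: [-0.0, 3.141, -0.0]
contact_force: [-1.2, 0.1, 5.1]
opening: -0.0005
```

>>> carry_out(targets=[[[0, 0, 0.1], [0, 0, 0]], [[0, 0, 0], [0, 0, 0]], [[0, 0, 0], [0, 0, 0]]])

```text
t: 13.55
eef_pos: [0.5371, -0.2788, 0.0651]
orientation: [-0.0, 3.141, -0.001]
contact_force: [-0.4, 0.7, 9.2]
opening: 0.0001
```

The square key is bottomed: 9.2 N, against 5 N for the spring alone. Up, and over to the round key.

>>> carry_out(targets=[[[0, 0, -2], [0, 0, 0]], [[0, 0, -2], [0, 0, 0]], [[3.6, 3.9, 0], [0, 0, 0]], [[3.6, 3.9, 0], [0, 0, 0]], [[0, 0, 0], [0, 0, 0]], [[0, 0, 0], [0, 0, 0]], [[0, 0, 0], [0, 0, 0]]])

```text
t: 14.25
eef_pos: [0.47, -0.2061, 0.1045]
orientation: [0.0, 3.14, -0.001]
contact_force: [0.6, -0.1, -0.1]
opening: 0.0002
```

>>> carry_out(targets=[[[0.5, 0.6, 0], [0, 0, 0]], [[0, 0, 2], [0, 0, 0]], [[0, 0, 1], [0, 0, 0]], [[0, 0, 0.4], [0, 0, 0]], [[0, 0, 0.3], [0, 0, 0]], [[0, 0, 0.3], [0, 0, 0]], [[0, 0, 0], [0, 0, 0]], [[0, 0, 0], [0, 0, 0]]])

```text
t: 15.05
eef_pos: [0.4637, -0.1992, 0.0651]
orientation: [0.0, -3.141, 0.0]
contact_force: [-4.9, 0.7, 6.6]
opening: 0.0002
```

>>> carry_out(targets=[[[0, 0, 0.1], [0, 0, 0]], [[0, 0, 0], [0, 0, 0]], [[0, 0, 0], [0, 0, 0]]])

```text
t: 15.35
eef_pos: [0.4637, -0.1993, 0.0649]
orientation: [0.0, 3.142, -0.001]
contact_force: [-6.0, 3.0, 18.0]
opening: -0.0001
```

The round key is bottomed. Next, the long bar.

>>> carry_out(targets=[[[0, 0, -2], [0, 0, 0]], [[0, 0, -2.1], [0, 0, 0]], [[0, -3.8, 0], [0, 0, 0]], [[0.1, -3.7, 0], [0, 0, 0]], [[0, 0, 0], [0, 0, 0]], [[0, 0, 0], [0, 0, 0]]])

```text
t: 15.95
eef_pos: [0.463, -0.2752, 0.1045]
orientation: [0.003, 3.141, -0.0]
contact_force: [-0.1, 0.5, -0.0]
opening: -0.0
```

>>> carry_out(targets=[[[0, 0, 2], [0, 0, 0]], [[0, 0, 1], [0, 0, 0]], [[0, 0, 0.4], [0, 0, 0]], [[0, 0, 0.3], [0, 0, 0]], [[0, 0, 0.3], [0, 0, 0]], [[0, 0, 0.05], [0, 0, 0]], [[0, 0, 0], [0, 0, 0]], [[0, 0, 0], [0, 0, 0]]])

```text
t: 16.75
eef_pos: [0.4631, -0.2733, 0.065]
orientation: [-0.002, 3.141, 0.001]
contact_force: [-3.1, 5.4, 11.2]
opening: -0.0
```

The bar is bottomed at 11 N. Retract and check.

>>> carry_out(targets=[[[0, 0, -2], [0, 0, 0]], [[0, 0, -4], [0, 0, 0]], [[0, 0, -4], [0, 0, 0]], [[0, 0, -4], [0, 0, 0]], [[0, 0, -2], [0, 0, 0]], [[0, 0, 0], [0, 0, 0]], [[0, 0, 0], [0, 0, 0]], [[0, 0, 0], [0, 0, 0]]])

```text
t: 17.55
eef_pos: [0.4625, -0.2741, 0.2228]
orientation: [0.0, -3.14, -0.001]
contact_force: [0.2, 0.5, -0.3]
opening: -0.0001
```

```bash
python3 - <<'E'
from h import *
im=camera("top"); P=camera_params("top"); print("flange",ringfit(im,P,.527,.2485,.1325,.038,(.042,),span=.01))
cv2.imwrite("pics/t7.png",cv2.resize(im[90:310,170:470],None,fx=2.66,fy=2.66,interpolation=cv2.INTER_CUBIC))
print(status.get_obs()["eef_pos"],status.get_obs()["contact_force"])
E
```

```text
flange [68.6734  0.5255  0.249 ]
[ 0.46246864 -0.27398062  0.22264998] [-0.20448666 -0.2680833   0.42684272]
```

View pics/t7.png

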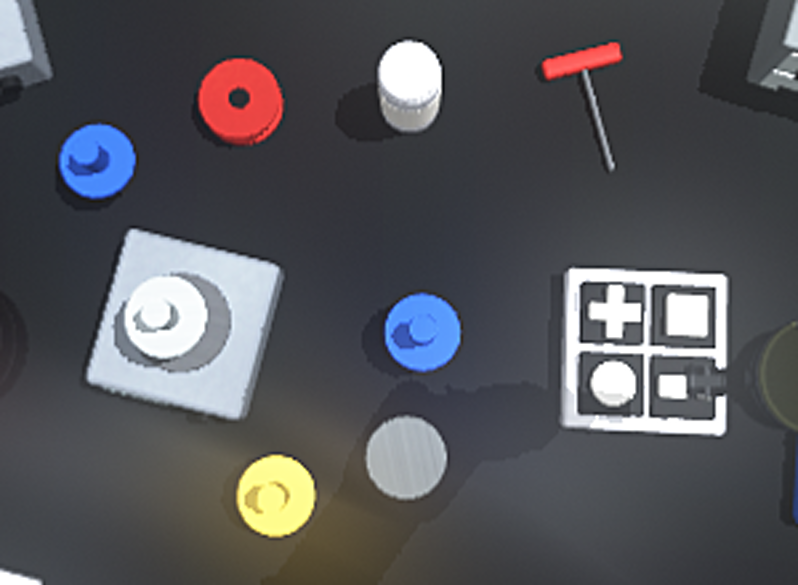

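The final picture shows the cone seated in the cup at crop pixel (165,317). The keys look up, and nothing else has moved. Handing in.

```bash
python3 -c "
from h import *
print(workorder.hand_in())"
```

```text
the job is handed in; nothing more can be done
None
```

I set the steel cone in the balancer cup and let go of it, then pressed the square, round and long bar keys in that order. The job was handed in with the robot's clock at about 18 s; the hand-in reports no verdict.

- **Cone:** After release, the wrist camera put the flange at (0.5275, 0.2485), the same as its earlier rim fit. The stem also lined up with the upright, home pose. I judged the depth from the tool height at release (0.1526 m, against 0.1525 m expected), not from a direct measurement. The final top view agreed within 1 mm: flange (0.5255, 0.249), rim (0.526, 0.249).
- **Keys:** Each key was pressed to its stop, with peak vertical forces of about 9 N (square), 18 N (round) and 11 N (bar). The spring alone gives 5 N. Sideways forces of 3 to 6 N showed on the round and bar presses.
- **Last checks:** After retracting, the tool force was near zero. The last picture showed the keys looking up and the other things in view where they were. The tool hid part of the bar key, and the tyres, axle and mouse were mostly outside that picture, so I did not check those.

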